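Pop the lid of the finished test incubator

TASK

Two small test incubators stand on the worktop; the one with the green lamp has finished. With the fingertips, press down the blue pad at the front of its lid once and let go, so that the push-push latch releases and the lid pops up; then keep the hand clear of it for two seconds to see that it stays open by itself. Do not push it shut again, grasp nothing, keep the other incubator shut, and leave everything else where it stands.

Things in the scene. Friction and masses are not known exactly. Their poses are not given: they have to be found in the camera images.
- incubator_done: finished incubator: fixed white box 120 (x) x 84 (y) x 66 mm high, GREEN lamps on its front and on a lug that juts 15 mm from its left side at the front, flush with the top. Origin: centre of the underside, on the worktop; x to its back, y to its left. Turned up to 0.35 rad. Its grey lid (104 x 70 x 10 mm) lies in the open top, 7 mm proud, hinged along the back edge.
- incubator_running: the other incubator, the same in shape, with ORANGE lamps; which of the two stands on the left varies. Same axes. It must be left shut. (A big fixed steriliser, 0.38 m high, stands on the worktop at the robot's right, its left side at y = -0.23 and its door handle reaching out to x = 0.30: keep the arm clear of it.)
- pad_done (a point): middle of the top of the blue press pad (28 x 48 mm, long across the lid) at the front of the finished incubator's lid, 86 mm in front of the hinge; moves with the lid. 76 mm above the worktop while latched. x points from the pad to the hinge, y to the box's left, z out of the pad.
- pad_running (a point): the same point of the other incubator's lid.
- lid_done (a joint): lid angle, rad: about 0.01 latched, negative pressed down, positive open. A spring pushes up with about 5 N at the pad. Pressed down 5 mm or more at the pad (-0.06; hard stop 6.5 mm, -0.078) the latch lets go; as the finger leaves, the lid follows it up to its stop at 0.65 (pad then about 50 mm higher), where the spring keeps it. An open lid pushed right down latches again.
- lid_running (a joint): the same for the other incubator's lid (about 0.01 latched shut).
- follower_done (a joint): sideways place (m) of the latch pin inside the finished incubator, out of sight: 0 latched, up to +0.008 as the lid is released, about -0.002 once open, below -0.006 only when an open lid is pushed down to latch again. Nothing need be done about it.
- dish: small brown dappen dish, 35 mm wide, 30 mm high, standing loose at the back between the incubators; leave it. Origin: centre of its underside.
- bottle: small clear bottle with a blue cap, 31 mm wide, 66 mm high, standing loose at the left; leave it. Origin: centre of its underside.
- pen: blue and white marker, 135 mm long, 17 mm thick, lying loose at the left; leave it. Origin: centre of its underside.

How it is judged:
On the way, in this order (a step that is already met when the one before it is completed fails the run):
1. the fingertips press the lid with the green lamp down (value of joint lid_done below -0.035 rad and contact force between the fingers and lid_done above 0.5 N).
2. let go, the lid stands open by itself, untouched, for a second and a half (value of joint lid_done above 0.55 rad and contact force between each of the arm, the fingers and lid_done below 0.1 N), for 1.5 s.
At the end, for the whole second after the job is handed in: The lid of the incubator with the green lamp stands open (above 0.55 rad) and at rest, the other lid is still latched (within 0.03 rad of shut), and dish, bottle and marker are within 15 mm of where they stood (value of joint lid_done above 0.55 rad and velocity of joint lid_done below 0.1 rad/s and not (value of joint lid_running above 0.03 rad) and value of joint lid_running above -0.03 rad and distance of each of dish, bottle, pen from where it was at the start of the episode below 0.015 m); the robot touches nothing.
It fails at once if the popped lid is pushed down again to be latched (value of joint follower_done below -0.006 m).
It fails at once if the other incubator's lid is pressed or opened (value of joint lid_running below -0.03 rad or value of joint lid_running above 0.03 rad).
It fails at once if a loose thing is lifted, carried or pushed away (distance of any of dish, bottle, pen from where it was at the start of the episode above 0.015 m).
It also fails if it takes over 32 s, if anything falls off the work surface, if the arm or the gripper's body presses on something with over 40 N, if the wrist force passes 120 N, or if a joint passes its speed limit or range.

ROBOT

A 6-joint arm with a two-finger parallel gripper is mounted at the origin on a cart in front of the work surface, level with it; the furniture and walls round the work are solid. World frame = base frame: x ahead of the robot, y to its left, z up, the work surface at z = 0. Lengths are in m, angles in rad, forces in N, time in s.
With the tool pointing down it reaches from about 0.325 to 0.925 m from the base axis. Payload 3.1 kg.
Tool frame: the origin (TCP) lies on the centre line of the jaws, within the pads' length; the fingertips stand 8 mm ahead of it and the grasp point (between the pads) lies 11 mm behind it; z points along the fingers, y is the direction in which the jaws open and shut (so a half turn about z gives the same grasp; the last joint's range is limited). The gripper opens to 85 mm and grips with 20 to 120 N. Pads are 22 mm wide; open, the fingers measure 114 mm over their backs; the gripper's body (76 mm by 85 mm) begins 54 mm behind the grasp point. The pads swing forward as they close: fully open they stand 13 mm farther back than shut.
Start: joints at [-1.222, 0.217, 1.613, -0, 1.311, -0.112], TCP at [0.278, -0.56, 0.239] pointing down, gripper open.
Joint ranges: [-2.75, 2.75], [-0.78, 2.1], [0.31, 2.55], [-1.13, 4.27], [0.13, 2.63], [-2.58, 2.58]. Speed limits (rad/s): [2.79, 2.79, 3.14, 3.14, 3.14, 3.14].

INTERFACE

Orientations are given as a 3x3 rotation matrix whose columns are the frame's x, y, z axes.
In Python, from plant import bot gives the robot as it stands.
- The arm moves only by the tool arm_command, never from a script. Its arguments are lists of equal length, an entry for each row: "xyz": the shift along the world's x, y, z in mm, a list of three; "delta_rot": the turn, a rotation vector about the world's x, y, z in rad, a list of three; "jaw": the opening, from 0 (shut) to 1 (fully open). In form: {"xyz": [[dx, dy, dz], ...], "delta_rot": [[rx, ry, rz], ...], "jaw": [jaw, ...]}. A call has 1 to 10 rows; each row is the pose to reach, as a shift and turn from the pose commanded when the call began; what a row does not reach only later rows make up. A row lasts 1/8 s, in which the tool goes at most 62.5 mm and 10.7 degrees, less where a joint would pass 70% of its speed; a pose out of reach is approached as far as the arm can. A call with a gripper value outside its range is refused whole. The fingers move at their own pace and stop on an object; the grip force is fixed at half the most. Time passes only in rows, so rows that repeat a pose let the fingers close. It gives the time, the measured TCP pose, the force and the opening at its end, in the units of the state.
- bot.state(): the state, without advancing time (a new reading comes with each control period).
- bot.camera(name): name is "scene" or "top" or "wrist"; returns a dict with "pixels" (400x640x3 uint8, red, green, blue), "fx", "fy", "cx", "cy" (pixels), "world_from_camera" (4x4, takes a point from camera to world coordinates). Camera axes: x right, y down, z forward; pixel columns grow to the right and rows downward; lengths in m; the calibration is good to about 2 mm. A picture is of the moment at which its call begins. There is no depth.
- bot.sign_off(): hands the job in, once; it reports no verdict.
The state is a dict: "clock": time; "joint_positions": joint angles; "qvel": joint speeds; "joint_torque": joint torques, N m; "position": TCP position; "eef_rot": TCP orientation; "contact_force": force on the tool from outside, world axes, zero at the start; "torque": the same for the moment, N m; "grip_width": opening from 0.0 (shut) to 1.0 (fully open).
Only numpy, scipy, OpenCV 4.12 (cv2) and the standard library are available. Lean on these libraries where they do the work, as an engineer would, in place of code of your own. Each camera call takes 0.05 s, during which the arm holds its last target.

## Working session

There is one attempt and no reset: what is moved stays moved. The work goes in short steps, Python scripts to look and compute and a tool call to move; the robot and the scene stay as the last step left them, time stands still between calls to the robot, and variables do not carry over. Pictures are saved under pics/ and viewed, and the job is handed in when it is done.

Besides the shell and the picture viewer there is one more tool, called after "Emit:" in YAML: its name, and indented under it one key for each argument. arm_command: Moves the arm, as the interface text tells. Its arguments: {"type":"object","properties":{"xyz":{"type":"array"},"delta_rot":{"type":"array"},"jaw":{"type":"array"}},"required":["xyz","delta_rot","jaw"]}

```bash
mkdir -p pics; python3 - <<'E'
from plant import bot
import cv2,json,numpy as np
for n in("scene","top"):
    c=bot.camera(n); cv2.imwrite(f"pics/{n}0.png",c["pixels"][:,:,::-1]); print(n,c["fx"],c["fy"],c["cx"],c["cy"],np.round(c["world_from_camera"],4).tolist())
s=bot.state();print(s["clock"],s["position"],np.round(s["eef_rot"],3).tolist(),s["grip_width"])
E
```

```text
scene 391.45436728108297 391.45436728108297 321.91388547390767 202.25127323868256 [[-0.5366, -0.5757, 0.6169, -0.0971], [-0.8437, 0.3546, -0.403, 0.5953], [0.0132, -0.7368, -0.676, 0.7627], [0.0, 0.0, 0.0, 1.0]]
top 390.70436289470695 390.70436289470695 316.5579784777215 200.78712529397555 [[0.0733, -0.9728, 0.2199, 0.3401], [-0.9973, -0.0706, 0.0203, 0.2084], [-0.0043, -0.2208, -0.9753, 0.9248], [0.0, 0.0, 0.0, 1.0]]
0.1 [ 0.2776967  -0.55908878  0.23805833] [[0.896, 0.445, -0.001], [0.445, -0.896, 0.002], [0.0, -0.002, -1.0]] 0.9952367695548607
```

View pics/scene0.png

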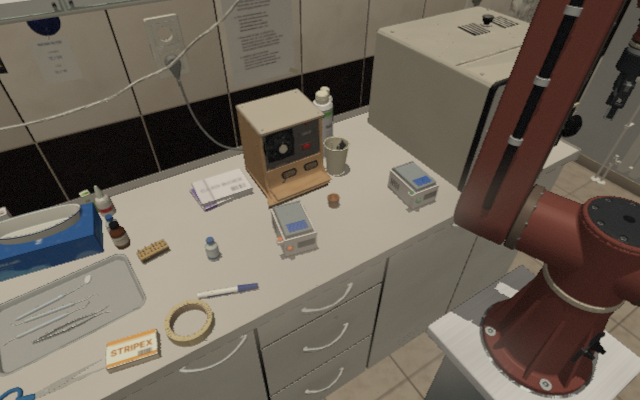

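View pics/top0.png

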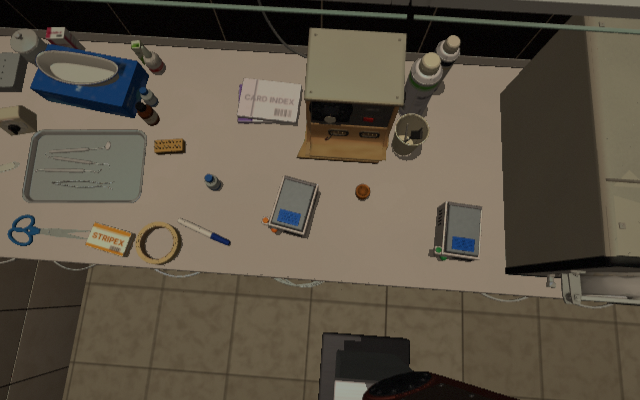

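```bash
python3 - <<'E'
from plant import bot
import cv2,numpy as np
c=cv2.imread("pics/top0.png")[180:290,400:600]
cv2.imwrite("pics/topz.png",cv2.resize(c,None,fx=4,fy=4,interpolation=cv2.INTER_CUBIC))
c=cv2.imread("pics/scene0.png")[145:225,370:470]
cv2.imwrite("pics/scenez.png",cv2.resize(c,None,fx=7,fy=7,interpolation=cv2.INTER_CUBIC))
for n,roi in (("top",(225,260,440,490)),("scene",(155,195,395,440))):
    im=cv2.imread(f"pics/{n}0.png"); r=im[roi[0]:roi[1],roi[2]:roi[3]].astype(int)
    m=((r[:,:,0]>r[:,:,2]+50)&(r[:,:,0]>r[:,:,1]+30)).astype(np.uint8)
    k,l,st,ce=cv2.connectedComponentsWithStats(m); i=1+np.argmax(st[1:,4]); u,v=ce[i]+np.array([roi[2],roi[0]])
    pts=np.argwhere(l==i)[:,::-1]+np.array([roi[2],roi[0]])
    box=cv2.boxPoints(cv2.minAreaRect(pts.astype(np.float32)))
    c=bot.camera(n);T=c["world_from_camera"]
    def P(u,v,z):
        d=T[:3,:3]@np.array([(u-c["cx"])/c["fx"],(v-c["cy"])/c["fy"],1]);return T[:3,3]+d*(z-T[2,3])/d[2]
    print(n,u,v,st[i],P(u,v,.076)); print([(np.round(b,1).tolist(),np.round(P(*b,.076),4).tolist()) for b in box])
E
```

```text
top 462.7781954887218 243.7406015037594 [ 12  12  23  15 266] [ 0.45917503 -0.09739859  0.076     ]
[([451.0, 248.10000610351562], [0.4478, -0.0719, 0.076]), ([452.70001220703125, 236.1999969482422], [0.474, -0.0756, 0.076]), ([474.70001220703125, 239.39999389648438], [0.4706, -0.1232, 0.076]), ([473.0, 251.3000030517578], [0.4444, -0.1192, 0.076])]
scene 421.91752577319585 180.28865979381442 [18 21 18 10 97] [ 0.46006021 -0.09916863  0.076     ]
[([413.0, 180.0], [0.474, -0.0788, 0.076]), ([427.8999938964844, 174.39999389648438], [0.4707, -0.132, 0.076]), ([430.29998779296875, 180.89999389648438], [0.4459, -0.1174, 0.076]), ([415.3999938964844, 186.5], [0.4496, -0.0655, 0.076])]
```

```bash
echo
```

```text
(no output)
```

View pics/topz.png

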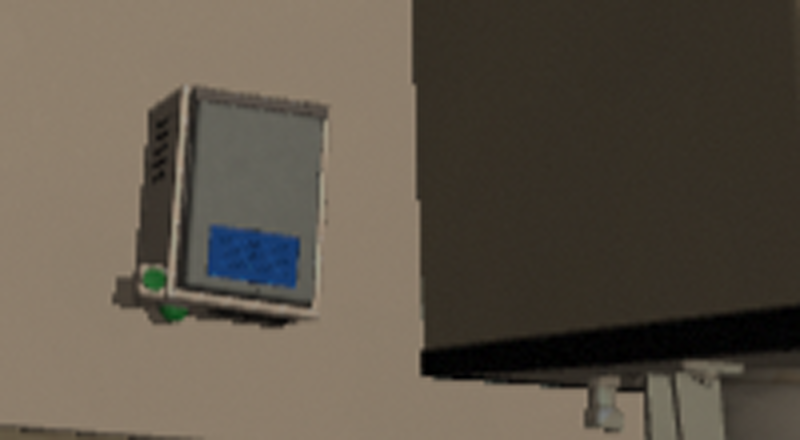

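View pics/scenez.png

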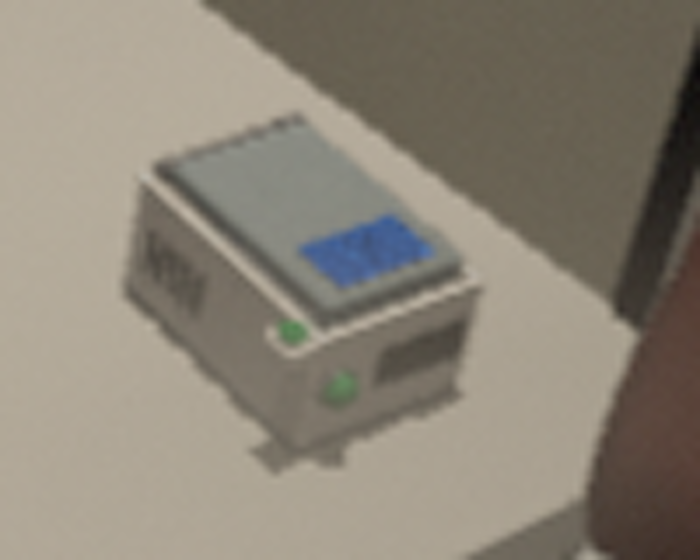

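```bash
python3 - <<'E'
from plant import bot
import cv2,numpy as np
c=bot.camera("top");T=c["world_from_camera"]
for u,v in((548,275),(550,286),(562,275),(506,272)):
  for z in (0,.1,.2,.3,.38):
    d=T[:3,:3]@np.array([(u-c["cx"])/c["fx"],(v-c["cy"])/c["fy"],1]);print(u,v,z,np.round(T[:3,3]+d*(z-T[2,3])/d[2],3)[:2])
w=bot.camera("wrist");cv2.imwrite("pics/w0.png",w["pixels"][:,:,::-1])
im=c["pixels"][170:400,440:640,::-1];cv2.imwrite("pics/tz2.png",cv2.resize(im,None,fx=2.6,fy=2.6,interpolation=cv2.INTER_CUBIC))
E
```

```text
548 275 0 [ 0.411 -0.321]
548 275 0.1 [ 0.404 -0.264]
548 275 0.2 [ 0.396 -0.207]
548 275 0.3 [ 0.388 -0.149]
548 275 0.38 [ 0.382 -0.104]
550 286 0 [ 0.387 -0.324]
550 286 0.1 [ 0.382 -0.267]
550 286 0.2 [ 0.377 -0.209]
550 286 0.3 [ 0.372 -0.151]
550 286 0.38 [ 0.368 -0.105]
562 275 0 [ 0.414 -0.353]
562 275 0.1 [ 0.406 -0.293]
562 275 0.2 [ 0.398 -0.232]
562 275 0.3 [ 0.39  -0.171]
562 275 0.38 [ 0.384 -0.123]
506 272 0 [ 0.411 -0.224]
506 272 0.1 [ 0.403 -0.178]
506 272 0.2 [ 0.396 -0.131]
506 272 0.3 [ 0.388 -0.084]
506 272 0.38 [ 0.382 -0.047]
```

View pics/tz2.png

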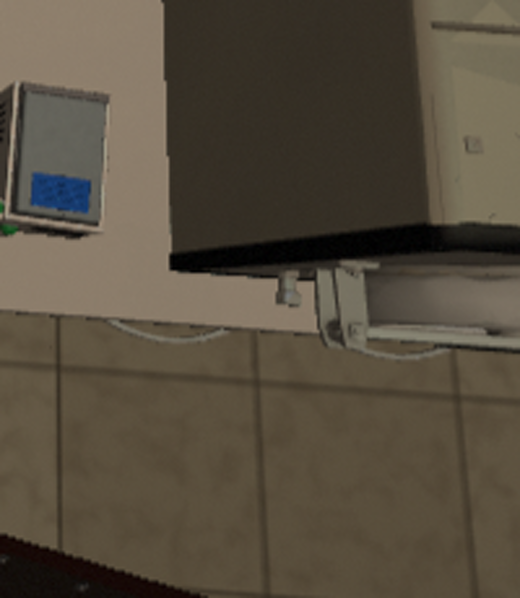

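View pics/w0.png

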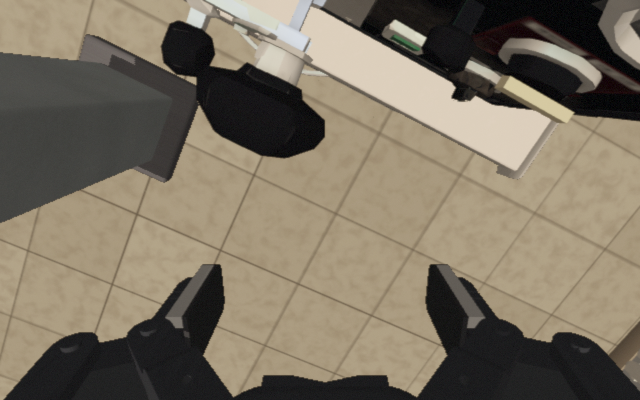

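Emit:
arm_command:
  xyz:
    - [-40,45,0]
    - [-75,90,0]
    - [-95,145,0]
    - [-105,200,0]
    - [-103,255,0]
    - [-78,300,0]
  delta_rot:
    - [0,0,0]
    - [0,0,0]
    - [0,0,0]
    - [0,0,0]
    - [0,0,0]
    - [0,0,0]
  jaw: [0,0,0,0,0,0]

```text
clock: 1.05
position: [0.1992, -0.2582, 0.239]
eef_rot: [[0.897, 0.442, 0.0], [0.442, -0.897, -0.001], [0.0, 0.001, -1.0]]
contact_force: [0.4, -1.1, 0.3]
grip_width: -0.003
```

Emit:
arm_command:
  xyz:
    - [40,40,0]
    - [85,80,0]
    - [130,110,0]
    - [180,135,0]
    - [225,155,-20]
    - [259,161,-70]
    - [259,161,-110]
    - [259,161,-130]
    - [259,161,-135]
  delta_rot:
    - [0,0,0]
    - [0,0,-0.13]
    - [0,0,-0.26]
    - [0,0,-0.39]
    - [0,0,-0.53]
    - [0,0,-0.53]
    - [0,0,-0.53]
    - [0,0,-0.53]
    - [0,0,-0.53]
  jaw: [0,0,0,0,0,0,0,0,0]

```text
clock: 2.17
position: [0.4576, -0.0982, 0.1026]
eef_rot: [[0.998, -0.069, -0.004], [-0.069, -0.998, 0.001], [-0.004, -0.001, -1.0]]
contact_force: [-0.7, -0.5, 0.3]
grip_width: -0.0
```

```bash
python3 - <<'E'
from plant import bot
import cv2,numpy as np
for n in ("scene","top","wrist"):
    c=bot.camera(n);im=c["pixels"][:,:,::-1]
    if n=="scene": im=cv2.resize(im[100:260,340:500],None,fx=3.6,fy=3.6)
    if n=="top": im=cv2.resize(im[150:300,380:560],None,fx=4,fy=4)
    cv2.imwrite(f"pics/{n}1.png",im)
s=bot.state();print(s["clock"],s["position"],s["contact_force"],s["grip_width"])
E
```

```text
2.325 [ 0.45955013 -0.09913766  0.10514977] [-0.74995686  0.64884976  0.02672293] -0.0014946515459250843
```

View pics/wrist1.png

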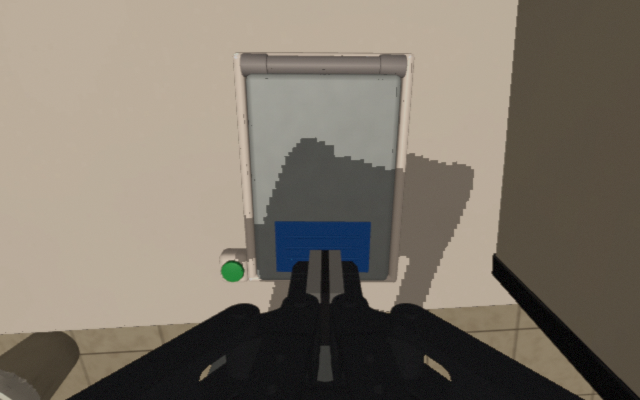

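View pics/scene1.png

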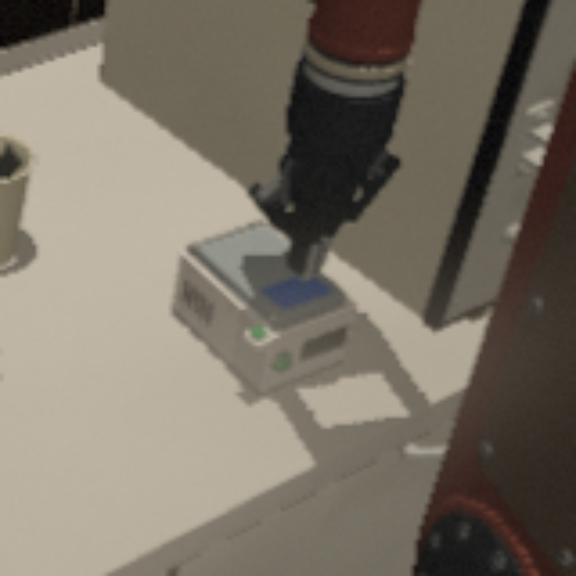

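View pics/top1.png

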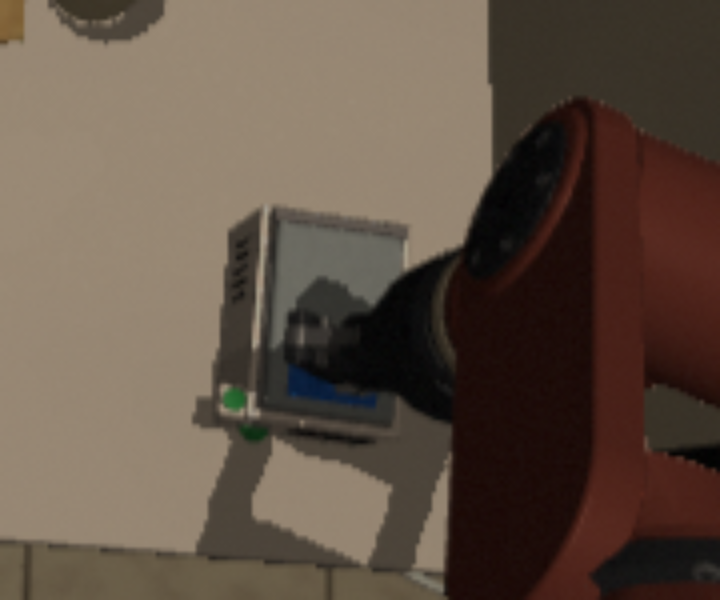

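The wrist view shows the shut fingers at about (325,265), centred over the blue pad (275–370, 222–272). The top and scene views agree. I'll descend until I feel contact.

Emit:
arm_command:
  xyz:
    - [0,0,-10]
    - [0,0,-18]
    - [0,0,-21]
    - [0,0,-22]
    - [0,0,-22]
  delta_rot:
    - [0,0,0]
    - [0,0,0]
    - [0,0,0]
    - [0,0,0]
    - [0,0,0]
  jaw: [0,0,0,0,0]

```text
clock: 2.95
position: [0.4586, -0.0988, 0.0825]
eef_rot: [[0.998, -0.069, -0.001], [-0.069, -0.998, 0.0], [-0.001, 0.0, -1.0]]
contact_force: [-4.1, 0.4, 5.1]
grip_width: 0.0
```

Emit:
arm_command:
  xyz:
    - [0,0,-1.5]
    - [0,0,-3]
    - [0,0,-4]
    - [0,0,-4]
  delta_rot:
    - [0,0,0]
    - [0,0,0]
    - [0,0,0]
    - [0,0,0]
  jaw: [0,0,0,0]

```text
clock: 3.45
position: [0.4585, -0.0988, 0.0784]
eef_rot: [[0.998, -0.069, -0.001], [-0.069, -0.998, 0.0], [-0.001, 0.0, -1.0]]
contact_force: [-3.0, -0.0, 5.0]
grip_width: -0.002
```

Emit:
arm_command:
  xyz:
    - [0,0,-0.7]
    - [0,0,-1.4]
    - [0,0,-1.4]
  delta_rot:
    - [0,0,0]
    - [0,0,0]
    - [0,0,0]
  jaw: [0,0,0]

```text
clock: 3.82
position: [0.4584, -0.0988, 0.0773]
eef_rot: [[0.998, -0.069, -0.002], [-0.069, -0.998, 0.0], [-0.002, 0.0, -1.0]]
contact_force: [-5.2, 0.0, 7.7]
grip_width: -0.001
```

Emit:
arm_command:
  xyz:
    - [0,0,-0.7]
    - [0,0,-0.7]
  delta_rot:
    - [0,0,0]
    - [0,0,0]
  jaw: [0,0]

```text
clock: 4.08
position: [0.4585, -0.0988, 0.0771]
eef_rot: [[0.998, -0.069, -0.002], [-0.069, -0.998, 0.0], [-0.002, -0.0, -1.0]]
contact_force: [-6.1, 1.3, 10.3]
grip_width: 0.003
```

The force rises while the tool stays put, so the pad is on its hard stop. I'll lift off now.

Emit:
arm_command:
  xyz:
    - [0,0,4]
    - [0,0,12]
    - [0,0,24]
    - [0,0,40]
    - [0,0,60]
    - [-5,0,85]
    - [-10,0,115]
    - [-20,0,145]
    - [-30,0,160]
    - [-30,0,160]
  delta_rot:
    - [0,0,0]
    - [0,0,0]
    - [0,0,0]
    - [0,0,0]
    - [0,0,0]
    - [0,0,0]
    - [0,0,0]
    - [0,0,0]
    - [0,0,0]
    - [0,0,0]
  jaw: [0,0,0,0,0,0,0,0,0,0]

```text
clock: 5.32
position: [0.4293, -0.099, 0.238]
eef_rot: [[0.998, -0.069, 0.003], [-0.069, -0.998, -0.001], [0.003, 0.001, -1.0]]
contact_force: [-0.6, 0.2, -0.3]
grip_width: 0.005
```

```bash
python3 - <<'E'
from plant import bot
import cv2,numpy as np
for n in ("scene","wrist"):
    c=bot.camera(n);im=c["pixels"][:,:,::-1]
    if n=="scene": im=cv2.resize(im[100:280,240:500],None,fx=3,fy=3)
    cv2.imwrite(f"pics/{n}2.png",im)
s=bot.state();print(s["clock"],s["position"],s["contact_force"])
E
```

```text
5.425 [ 0.42865543 -0.09862816  0.23588566] [ 0.01667233  0.00884019 -0.17997136]
```

View pics/scene2.png

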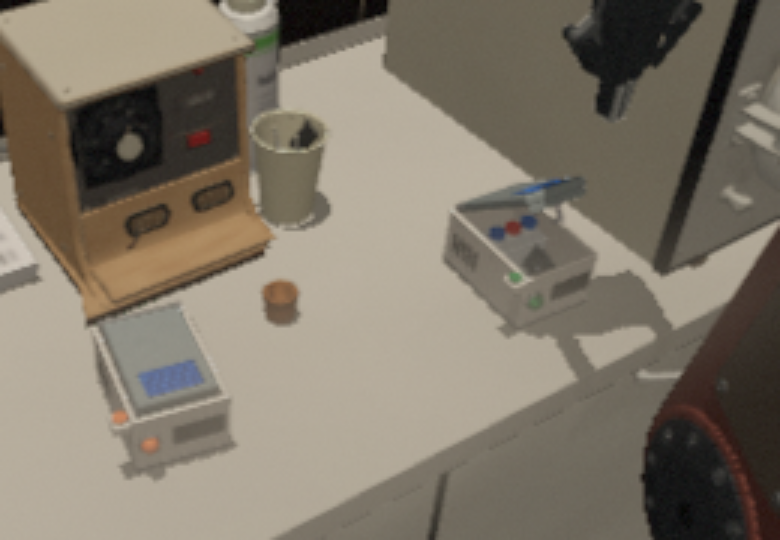

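View pics/wrist2.png

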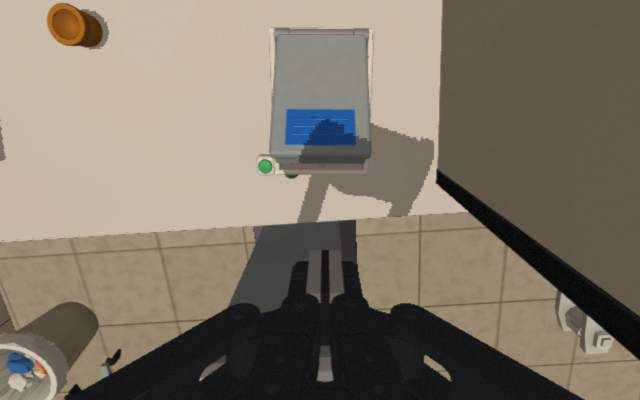

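The lid stands open: in the scene crop the green-lamp lid is tilted up at about (520,195) with tubes visible below it. The orange incubator is still shut, and the hand is clear. I'll wait more than two seconds.

Emit:
arm_command:
  xyz:
    - [0,0,5]
    - [0,0,5]
    - [0,0,5]
    - [0,0,5]
    - [0,0,5]
    - [0,0,5]
    - [0,0,5]
    - [0,0,5]
    - [0,0,5]
    - [0,0,5]
  delta_rot:
    - [0,0,0]
    - [0,0,0]
    - [0,0,0]
    - [0,0,0]
    - [0,0,0]
    - [0,0,0]
    - [0,0,0]
    - [0,0,0]
    - [0,0,0]
    - [0,0,0]
  jaw: [0,0,0,0,0,0,0,0,0,0]

```text
clock: 6.68
position: [0.4289, -0.0988, 0.2412]
eef_rot: [[0.998, -0.069, 0.0], [-0.069, -0.998, -0.0], [0.0, 0.0, -1.0]]
contact_force: [1.0, 0.3, 1.3]
grip_width: -0.0
```

Emit:
arm_command:
  xyz:
    - [0,0,0]
    - [0,0,0]
    - [0,0,0]
    - [0,0,0]
    - [0,0,0]
    - [0,0,0]
    - [0,0,0]
    - [0,0,0]
    - [0,0,0]
    - [0,0,0]
  delta_rot:
    - [0,0,0]
    - [0,0,0]
    - [0,0,0]
    - [0,0,0]
    - [0,0,0]
    - [0,0,0]
    - [0,0,0]
    - [0,0,0]
    - [0,0,0]
    - [0,0,0]
  jaw: [0,0,0,0,0,0,0,0,0,0]

```text
clock: 7.92
position: [0.4289, -0.0988, 0.2412]
eef_rot: [[0.998, -0.069, -0.0], [-0.069, -0.998, 0.0], [-0.0, -0.0, -1.0]]
contact_force: [-0.3, -0.0, -0.2]
grip_width: -0.001
```

```bash
python3 - <<'E'
from plant import bot
import cv2
im=bot.camera("scene")["pixels"][:,:,::-1]
cv2.imwrite("pics/scene3.png",im)
s=bot.state();print(s["clock"],s["position"],s["contact_force"])
E
```

```text
7.975 [ 0.4289442  -0.09880717  0.24120367] [-0.24718625 -0.37337179  0.28018872]
```

View pics/scene3.png

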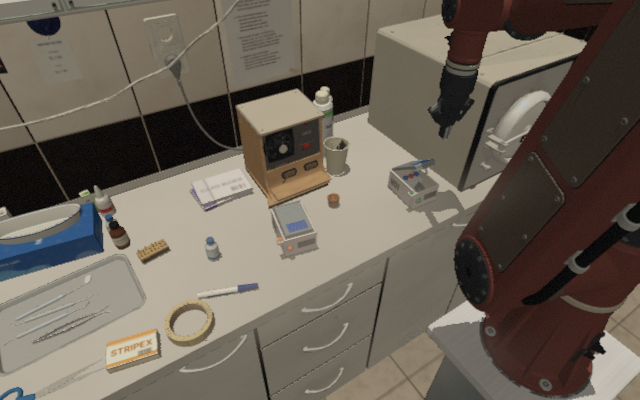

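The lid is still open at (412,172). The orange unit is shut at (293,225), and the dish, bottle and marker are where they were.

```bash
python3 -c "
from plant import bot
print(bot.sign_off())"
```

```text
the job is handed in; nothing more can be done
None
```

The incubator with the green lamp (the right-hand one) is open. I pressed its blue pad down once with the shut fingertips until it met the hard stop, at about 10 N, then lifted straight off and backed away to about 0.24 m height.

The lid popped up and was still standing open about 2.5 s later with the hand clear and the wrist force near zero. In the last picture the orange-lamp incubator is shut, and the dish, bottle and marker look unmoved. I handed the job in at about 8 s of the 32 s allowed. No check failed. The lid angles and the positions of the loose things were judged by eye from the pictures only, not measured.

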